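# Stand a casting mould over the hidden bearer of a springy drying deck

### The job

The strips of the wooden drying deck give under load everywhere except over one hidden bearer, which lies underneath, parallel to the strips; pressing along the deck tells where it turns stiff. Pick up the plaster mould and set it down gently and upright over that stiff place, lengthwise along the strips and midway along their length, so that it stands level and does not sink into the deck. Let go of it, and leave the other pottery things on the table where they are.

Things in the scene. Friction and masses are not known exactly. Their poses are not given: they have to be found in the camera images.
- deck: Drying deck, fixed on the table: blue frame (158 mm along its x, 368 mm along its y, rim 38 mm high) carrying 24 wooden strips side by side. Origin: centre of its underside, at table height; z up. Each strip is 130 mm long (along deck x) and 14 mm wide (along deck y), the middle gap between strips at y = 0. Strip tops are 50.5 mm above the origin, 12.5 mm above the rim.
- deck_top (a point): Centre of the deck's top face, level with the unloaded strips, axes as the deck's. Each strip sinks straight down on its own, up to 10 mm, against a weak spring (about 0.2 N at first, then 0.2 N per mm; a fingertip over two or three strips feels about 0.5 N per mm) and comes back up. The strips over the bearer stop rigidly after about 0.5 mm.
- deck_left (a point): Point on the deck's top face at deck y = +130 mm, x = 0. The hidden bearer (rigid bar 16 mm wide, 120 mm long, parallel to the strips, centred in deck x) lies under two or three strips, its centre line anywhere between deck_right and deck_left. It cannot be seen.
- deck_right (a point): Point on the deck's top face at deck y = -130 mm, x = 0: the other end of the range where the bearer's centre line may lie.
- mould: Closed two-part plaster casting mould, off-white with two red bands and a grey seam, about 0.75 kg. Origin: centre of its flat underside; z up, x lengthwise. Body 120 mm (x) by 56 mm (y) by 70 mm high; on top, in the middle, a neck block 70 mm (x) by 34 mm (y), 70 to 105 mm above the underside. Starts on the table between robot and deck, roughly parallel to the deck's length.
- mould_neck (a point): Centre of the mould's neck block, 87 mm above its underside, axes as the mould's: the place to grip, fingers closing along y.
- bowl: White bowl, 100 mm across, 50 mm high, stands on the robot's side of the deck; to be left alone. Origin: centre of its underside.
- jar: Glaze jar, blue with a black cap, 66 mm across, 85 mm high, stands on the robot's side of the deck; to be left alone. Origin: centre of its underside.
- mug: Terracotta cup, 76 mm across, 85 mm high, left of the deck; to be left alone. Origin: centre of its underside.
- brush: Brush 180 mm long lying right of the deck; to be left alone. Origin: underside of the brush.

How it is judged:
By the outcome, as a careful person would: the job done as asked, in the order asked, and still so for the second after the job is handed in, with the robot touching nothing.
It also fails if it takes over 67 s, if anything falls off the work surface, if the arm or the gripper's body presses on something with over 40 N, if the wrist force passes 120 N, or if a joint passes its speed limit or range.

### The arm

A 7-joint arm with a two-finger parallel gripper is mounted at the origin on the work surface. World frame = base frame: x ahead of the robot, y to its left, z up, the work surface at z = 0. Lengths are in m, angles in rad, forces in N, time in s.
With the tool pointing down it reaches from about 0.4 to 0.925 m from the base axis. Payload 5.6 kg.
Tool frame: the origin (TCP) lies between the finger pads; the fingertips stand 11 mm ahead of it and the grasp point (between the pads) lies 8 mm behind it; x points along the fingers, z is the direction in which the jaws open and shut, and the axes are right-handed (so a half turn about x gives the same grasp; the last joint's range is limited). The gripper opens to 85 mm and grips with 20 to 120 N. Pads are 22 mm wide; open, the fingers measure 114 mm over their backs; the gripper's body (76 mm by 85 mm) begins 54 mm behind the grasp point. The pads swing forward as they close: fully open they stand 13 mm farther back than shut.
Start: joints at [-1.318, 0.468, -0.012, 1.603, 0.006, 1.071, -0.056], TCP at [0.19, 0.622, 0.242] pointing down, gripper open.
Joint ranges: [-2.53, 2.53], [-0.31, 2.02], [-1.57, 1.55], [0.28, 2.44], [-1.29, 4.43], [0.15, 1.84], [-2.92, 2.92]. Speed limits (rad/s): [2.57, 2.57, 3.14, 3.14, 3.14, 3.14, 3.14].

### API

Orientations are given as a unit quaternion [x, y, z, w].
In Python, from bench import r gives the robot as it stands. The module is installed in compiled form; this text tells all that it offers.
- The arm moves only by the tool step_arm, never from a script. Its argument "steps" is a list of rows, each an object with "hand": the opening, from -1 (shut) to 1 (fully open), so that 0 is half open; "linear": the shift along the tool's x, y, z in m, a list of three; "spin": the turn about the tool's x in rad. In form: [{"hand": hand, "linear": [dx, dy, dz], "spin": spin}, ...]. A call has 1 to 20 rows; each row shifts and turns the commanded pose from where the row before left it, along the tool's axes as they then stand; what a row does not reach is not made up. A row lasts 1/10 s, in which the tool goes at most 50 mm and 8.59 degrees, less where a joint would pass 70% of its speed; a pose out of reach is approached as far as the arm can. A call is refused whole if a number of a shift passes 0.05 or a number of a turn 0.15, either way. A call with a gripper value outside its range is refused whole. The fingers move at their own pace and stop on an object; "force" is the grip in N (left out, the last holds). Time passes only in rows, so rows that do not move let the fingers close. It gives the time, the measured TCP pose, the force and the opening at its end, in the units of the state.
- r.get_obs(): the state, without advancing time (a new reading comes with each control period).
- r.capture(name): name is "side" or "top" or "wrist"; returns (picture, depth): 384x512x3 uint8, red, green, blue; 384x512 float32, m along the optical axis (not along the pixel's ray), 0 where there is no reading.
- r.camera_model(name): a dict with "intrinsics" (3x3 intrinsics, pixels), "dist_coeffs" ([k1, k2, p1, p2, k3] as OpenCV has them; the pictures are not rectified), "pose" (4x4, takes a point from camera to world coordinates). Camera axes: x right, y down, z forward; pixel columns grow to the right and rows downward; lengths in m; the calibration is good to about 2 mm. A picture is of the moment at which its call begins: read the wrist's pose just before it. camera_model takes no time and is no camera call; for the wrist camera it gives the pose at the moment of the call.
- r.hand_in(): hands the job in, once; it reports no verdict.
The state is a dict: "time": time; "joint_positions": joint angles; "qvel": joint speeds; "joint_torque": joint torques, N m; "tcp_pos": TCP position; "ee_rot": TCP orientation; "force": force on the tool from outside, world axes, zero at the start; "ft_torque": the same for the moment, N m; "opening": opening from 0.0 (shut) to 1.0 (fully open).
Only numpy, scipy, OpenCV 4.12 (cv2) and the standard library are available. Lean on these libraries where they do the work, as an engineer would, in place of code of your own. Each camera call takes 0.05 s, during which the arm holds its last target. There are 200 camera calls.

## Working session

There is one attempt and no reset: what is moved stays moved. The work goes in short steps, Python scripts to look and compute and a tool call to move; the robot and the scene stay as the last step left them, time stands still between calls to the robot, and variables do not carry over. Pictures are saved under pics/ and viewed, about 8 in all and at most 12, crops included, and the job is handed in when it is done.

Besides the shell and the picture viewer there is one more tool, called after "Emit:" in YAML: its name, and indented under it one key for each argument. step_arm: Moves the arm, as the interface text tells. Its arguments: {"type":"object","properties":{"steps":{"type":"array"},"force":{"type":"number"}},"required":["steps"]}

```bash
mkdir -p pics; cat > h.py <<'E'
import numpy as np, cv2
from bench import r
from scipy.spatial.transform import Rotation as R
def world(name,depth,us,m=None):
    m=m or r.camera_model(name); K=np.array(m["intrinsics"],float); d=np.array(m["dist_coeffs"],float); T=np.array(m["pose"])
    us=np.array(us,float).reshape(-1,2)
    n=cv2.undistortPoints(us.reshape(-1,1,2),K,d).reshape(-1,2)
    z=depth[us[:,1].astype(int),us[:,0].astype(int)]
    p=np.c_[n*z[:,None],z]
    return p@T[:3,:3].T+T[:3,3]
def cloud(name,depth):
    v,u=np.mgrid[0:depth.shape[0],0:depth.shape[1]]
    return world(name,depth,np.c_[u.ravel(),v.ravel()]).reshape(*depth.shape,3)
E
python3 - <<'E'
from h import *
o=r.get_obs(); print({k:np.round(v,3) for k,v in o.items()})
print(R.from_quat(o["ee_rot"]).as_matrix().round(3))
for n in("top","side"):
    p,d=r.capture(n); np.savez(n+".npz",p=p,d=d); cv2.imwrite(f"pics/{n}1.png",p[...,::-1])
    m=r.camera_model(n); print(n,np.round(m["pose"],3).tolist(),(d==0).mean())
E
```

```text
{'time': np.float64(0.0), 'joint_positions': array([-1.318,  0.468, -0.012,  1.604,  0.006,  1.071, -0.056]), 'qvel': array([-0.001,  0.002,  0.001, -0.001, -0.002,  0.001, -0.001]), 'joint_torque': array([-0.0000e+00, -5.3238e+01,  2.1000e-02, -2.5132e+01,  1.1000e-02,
        8.0000e-03, -0.0000e+00]), 'tcp_pos': array([0.189, 0.621, 0.241]), 'ee_rot': array([-0.421,  0.569,  0.42 ,  0.568]), 'force': array([-0.464, -0.643, -0.073]), 'ft_torque': array([-0.033, -0.007, -0.043]), 'opening': np.float64(1.0)}
[[-0.    -0.957  0.291]
 [-0.002  0.291  0.957]
 [-1.    -0.    -0.002]]
top [[-0.025, -0.984, 0.175, 0.308], [-1.0, 0.023, -0.009, -0.003], [0.005, -0.175, -0.985, 1.348], [0.0, 0.0, 0.0, 1.0]] 0.004018147786458333
side [[0.958, -0.158, 0.237, 0.164], [-0.285, -0.551, 0.785, -1.18], [0.007, -0.82, -0.573, 0.947], [0.0, 0.0, 0.0, 1.0]] 0.003941853841145833
```

View pics/top1.png

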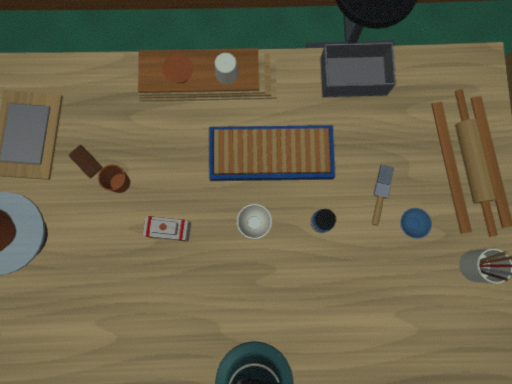

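The top view shows the deck at (272,153), mould at (167,228), bowl at (254,221), jar at (324,220), cup at (114,179) and brush at (383,195). Next I'll measure the deck and mould.

```bash
python3 - <<'E'
from h import *
f=np.load("top.npz"); d=f["d"]; W=cloud("top",d)
def rect(name,u0,u1,v0,v1,z0,z1):
    w=W[v0:v1,u0:u1].reshape(-1,3); k=w[(w[:,2]>z0)&(w[:,2]<z1)]
    (c,s,a)=cv2.minAreaRect((k[:,:2]*1000).astype(np.float32)); print(name,len(k),np.round(c,1),np.round(s,1),round(a,2),"z",np.percentile(k[:,2],[5,50,95]).round(4))
rect("deckframe+",200,345,118,188,.028,.07)
rect("strips",200,345,118,188,.046,.07)
rect("mould body",138,195,208,248,.05,.085)
rect("mould all",138,195,208,248,.03,.15)
rect("neck",138,195,208,248,.095,.125)
rect("bowl",232,276,200,242,.02,.1)
rect("jar",306,342,202,236,.02,.12)
rect("cup",95,133,160,198,.02,.12)
rect("brush",365,400,160,230,.006,.1)
print(world("top",d,[[10,235],[253,360],[60,300]]).round(3))
p=f["p"][:,:,::-1]; cv2.imwrite("pics/c1.png",np.hstack([cv2.resize(p[205:250,135:200],None,fx=5,fy=5,interpolation=2),cv2.resize(p[115:160,200:265],None,fx=5,fy=5,interpolation=2)]))
E
```

```text
deckframe+ 6483 [641.  -67.1] [369.2 159.9] 89.43 z [0.036  0.0499 0.0549]
strips 4835 [644.6 -61.3] [348.1 138.3] 89.21 z [0.0471 0.0511 0.0554]
mould body 558 [422.  237.6] [121.2  57.3] 82.48 z [0.0638 0.071  0.0759]
mould all 932 [422.  237.6] [121.2  57.3] 82.48 z [0.0575 0.0731 0.1086]
neck 329 [422.2 237.8] [71.  34.1] 82.19 z [0.1011 0.1056 0.1099]
bowl 534 [436.6  -8.7] [93.9 97.2] 88.11 z [0.0211 0.0381 0.0528]
jar 500 [ 432.2 -203.7] [63.3 62.5] 76.97 z [0.04   0.0844 0.0891]
cup 493 [565.4 397.6] [101.   73.8] 88.27 z [0.026  0.0657 0.0876]
brush 679 [ 515.5 -390.3] [100.4 192.5] 85.65 z [0.0073 0.0183 0.0236]
[[0.405 0.602 0.175]
 [0.066 0.001 0.057]
 [0.233 0.54  0.003]]
```

View pics/side1.png

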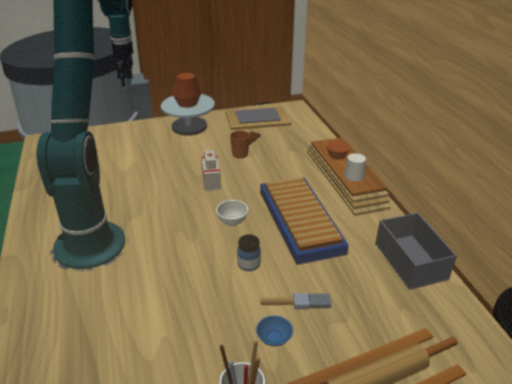

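The depth measurements fit the given sizes: the deck is centred near (0.641,-0.067) with yaw about -0.6°, and the mould is at (0.422,0.238) with yaw about 82.3°. The side view shows the arm at left, clear of the deck. I'll swing away from the cake stand, turn the jaws along world x, and shut them for probing.

Emit:
step_arm:
  steps:
    - {"hand":-1,"linear":[0,-0.012,-0.04],"spin":0}
    - {"hand":-1,"linear":[0,-0.012,-0.04],"spin":0}
    - {"hand":-1,"linear":[0,-0.012,-0.04],"spin":0}
    - {"hand":-1,"linear":[0,-0.012,-0.04],"spin":0}
    - {"hand":-1,"linear":[0,-0.012,-0.04],"spin":0}
    - {"hand":-1,"linear":[0,-0.012,-0.04],"spin":0}
    - {"hand":-1,"linear":[0,0,0],"spin":0.1428}
    - {"hand":-1,"linear":[0,0,0],"spin":0.1428}
    - {"hand":-1,"linear":[0,0,0],"spin":0.1428}
    - {"hand":-1,"linear":[0,0,0],"spin":0.1428}
    - {"hand":-1,"linear":[0,0,0],"spin":0.1428}
    - {"hand":-1,"linear":[0,0,0],"spin":0.1428}
    - {"hand":-1,"linear":[0,0,0],"spin":0.1428}
    - {"hand":-1,"linear":[0,0,0],"spin":0.1428}
    - {"hand":-1,"linear":[0,0,0],"spin":0.1428}

```text
time: 1.6
tcp_pos: [0.1883, 0.3709, 0.2421]
ee_rot: [0.006, 0.707, -0.006, 0.707]
force: [-0.0, 0.4, 0.0]
opening: -0.004
```

Emit:
step_arm:
  steps:
    - {"hand":-1,"linear":[0,-0.0263,0.0377],"spin":0}
    - {"hand":-1,"linear":[0,-0.0263,0.0377],"spin":0}
    - {"hand":-1,"linear":[0,-0.0263,0.0377],"spin":0}
    - {"hand":-1,"linear":[0,-0.0263,0.0377],"spin":0}
    - {"hand":-1,"linear":[0,-0.0263,0.0377],"spin":0}
    - {"hand":-1,"linear":[0,-0.0263,0.0377],"spin":0}
    - {"hand":-1,"linear":[0,-0.0263,0.0377],"spin":0}
    - {"hand":-1,"linear":[0,-0.0263,0.0377],"spin":0}
    - {"hand":-1,"linear":[0,-0.0263,0.0377],"spin":0}
    - {"hand":-1,"linear":[0,-0.0263,0.0377],"spin":0}
    - {"hand":-1,"linear":[0,-0.0263,0.0377],"spin":0}
    - {"hand":-1,"linear":[0,-0.0263,0.0377],"spin":0}
    - {"hand":-1,"linear":[0.04,0,0],"spin":0}
    - {"hand":-1,"linear":[0.04,0,0],"spin":0}
    - {"hand":-1,"linear":[0.04,0,0],"spin":0}
    - {"hand":-1,"linear":[0.04,0,0],"spin":0}
    - {"hand":-1,"linear":[0.01,0,0],"spin":0}
    - {"hand":-1,"linear":[0,0,0],"spin":0}

```text
time: 3.4
tcp_pos: [0.6364, 0.0508, 0.0707]
ee_rot: [0.003, 0.708, -0.004, 0.706]
force: [-0.5, 1.0, 0.8]
opening: 0.004
```

```bash
python3 - <<'E'
from h import *
o=r.get_obs(); print(o["time"],o["tcp_pos"].round(4),o["force"].round(2),R.from_quat(o["ee_rot"]).as_matrix().round(4).tolist())
p,d=r.capture("side"); cv2.imwrite("pics/s2.png",cv2.resize(p[130:290,210:370,::-1],None,fx=3,fy=3,interpolation=2))
E
```

```text
3.4 [0.6364 0.0508 0.0707] [-0.53  1.02  0.79] [[-0.0036, 0.0104, 0.9999], [-0.0008, 0.9999, -0.0104], [-1.0, -0.0008, -0.0036]]
```

View pics/s2.png

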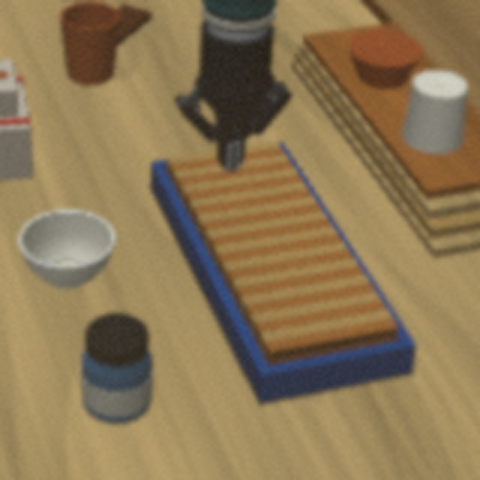

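The shut fingertips hover over the deck's left end, at about (232,165) in the crop, clear of everything. Now I'll press.

Emit:
step_arm:
  steps:
    - {"hand":-1,"linear":[0.006,0,0],"spin":0}
    - {"hand":-1,"linear":[0.006,0,0],"spin":0}
    - {"hand":-1,"linear":[0,0,0],"spin":0}

```text
time: 3.75
tcp_pos: [0.6379, 0.0512, 0.0608]
ee_rot: [0.004, 0.707, -0.003, 0.708]
force: [0.6, -0.6, 0.7]
opening: 0.002
```

Emit:
step_arm:
  steps:
    - {"hand":-1,"linear":[-0.007,0,0],"spin":0}
    - {"hand":-1,"linear":[0,-0.03,0],"spin":0}
    - {"hand":-1,"linear":[0.007,0,0],"spin":0}
    - {"hand":-1,"linear":[0,0,0],"spin":0}

```text
time: 4.15
tcp_pos: [0.6371, 0.02, 0.0604]
ee_rot: [0.004, 0.707, -0.004, 0.707]
force: [-0.3, -0.1, 0.6]
opening: 0.001
```

Emit:
step_arm:
  steps:
    - {"hand":-1,"linear":[-0.007,0,0],"spin":0}
    - {"hand":-1,"linear":[0,-0.03,0],"spin":0}
    - {"hand":-1,"linear":[0.007,0,0],"spin":0}
    - {"hand":-1,"linear":[0,0,0],"spin":0}

```text
time: 4.55
tcp_pos: [0.6367, -0.0089, 0.0602]
ee_rot: [0.004, 0.707, -0.004, 0.707]
force: [-0.5, 0.5, 0.6]
opening: 0.0
```

Emit:
step_arm:
  steps:
    - {"hand":-1,"linear":[0.003,0,0],"spin":0}
    - {"hand":-1,"linear":[0,0,0],"spin":0}

```text
time: 4.75
tcp_pos: [0.6372, -0.0078, 0.0574]
ee_rot: [0.003, 0.707, -0.003, 0.707]
force: [0.3, 0.6, 2.9]
opening: 0.001
```

Emit:
step_arm:
  steps:
    - {"hand":-1,"linear":[-0.01,0,0],"spin":0}
    - {"hand":-1,"linear":[0,-0.03,0],"spin":0}
    - {"hand":-1,"linear":[0.01,0,0],"spin":0}
    - {"hand":-1,"linear":[0,0,0],"spin":0}

```text
time: 5.15
tcp_pos: [0.6381, -0.0435, 0.061]
ee_rot: [0.003, 0.706, -0.006, 0.708]
force: [-5.0, -6.9, 19.3]
opening: -0.004
```

Emit:
step_arm:
  steps:
    - {"hand":-1,"linear":[-0.01,0,0],"spin":0}
    - {"hand":-1,"linear":[0,-0.03,0],"spin":0}
    - {"hand":-1,"linear":[0.01,0,0],"spin":0}
    - {"hand":-1,"linear":[0,0,0],"spin":0}

```text
time: 5.55
tcp_pos: [0.6359, -0.0694, 0.0568]
ee_rot: [0.004, 0.707, -0.004, 0.707]
force: [-0.5, -1.7, 2.7]
opening: 0.002
```

Emit:
step_arm:
  steps:
    - {"hand":-1,"linear":[-0.01,0,0],"spin":0}
    - {"hand":-1,"linear":[0,-0.03,0],"spin":0}
    - {"hand":-1,"linear":[0.01,0,0],"spin":0}
    - {"hand":-1,"linear":[0,0,0],"spin":0}

```text
time: 5.95
tcp_pos: [0.6358, -0.0989, 0.0571]
ee_rot: [0.004, 0.707, -0.004, 0.707]
force: [-0.2, -1.0, 2.4]
opening: -0.003
```

Emit:
step_arm:
  steps:
    - {"hand":-1,"linear":[-0.01,0,0],"spin":0}
    - {"hand":-1,"linear":[0,-0.03,0],"spin":0}
    - {"hand":-1,"linear":[0.01,0,0],"spin":0}
    - {"hand":-1,"linear":[0,0,0],"spin":0}

```text
time: 6.35
tcp_pos: [0.6356, -0.1295, 0.0574]
ee_rot: [0.004, 0.707, -0.004, 0.707]
force: [-0.6, -1.3, 2.9]
opening: 0.002
```

Emit:
step_arm:
  steps:
    - {"hand":-1,"linear":[-0.01,0,0],"spin":0}
    - {"hand":-1,"linear":[0,-0.03,0],"spin":0}
    - {"hand":-1,"linear":[0.01,0,0],"spin":0}
    - {"hand":-1,"linear":[0,0,0],"spin":0}

```text
time: 6.75
tcp_pos: [0.6352, -0.1596, 0.0573]
ee_rot: [0.003, 0.707, -0.004, 0.707]
force: [-1.0, -5.7, 3.1]
opening: -0.002
```

Emit:
step_arm:
  steps:
    - {"hand":-1,"linear":[-0.01,0,0],"spin":0}
    - {"hand":-1,"linear":[0,-0.03,0],"spin":0}
    - {"hand":-1,"linear":[0.01,0,0],"spin":0}
    - {"hand":-1,"linear":[0,0,0],"spin":0}

```text
time: 7.15
tcp_pos: [0.6349, -0.1895, 0.0572]
ee_rot: [0.003, 0.707, -0.004, 0.707]
force: [0.5, -4.8, 2.2]
opening: -0.002
```

Only the press near y = -0.04 is stiff (19 N against about 2.5 N elsewhere). Next I'll bracket its edges, starting from the right.

Emit:
step_arm:
  steps:
    - {"hand":-1,"linear":[-0.012,0,0],"spin":0}
    - {"hand":-1,"linear":[0,0.042,0],"spin":0}
    - {"hand":-1,"linear":[0,0.042,0],"spin":0}
    - {"hand":-1,"linear":[0,0.04,0.002],"spin":0}
    - {"hand":-1,"linear":[0.011,0,0],"spin":0}
    - {"hand":-1,"linear":[0,0,0],"spin":0}

```text
time: 7.75
tcp_pos: [0.6404, -0.0559, 0.0609]
ee_rot: [0.004, 0.706, 0.002, 0.708]
force: [-0.2, 7.1, 11.6]
opening: 0.001
```

Emit:
step_arm:
  steps:
    - {"hand":-1,"linear":[-0.01,0,0],"spin":0}
    - {"hand":-1,"linear":[0,0.004,0],"spin":0}
    - {"hand":-1,"linear":[0.01,0,0],"spin":0}
    - {"hand":-1,"linear":[0,0,0],"spin":0}

```text
time: 8.15
tcp_pos: [0.6398, -0.0602, 0.0604]
ee_rot: [0.004, 0.706, -0.003, 0.708]
force: [-3.4, 2.6, 17.9]
opening: -0.004
```

Emit:
step_arm:
  steps:
    - {"hand":-1,"linear":[-0.01,0,0],"spin":0}
    - {"hand":-1,"linear":[0,0.004,0],"spin":0}
    - {"hand":-1,"linear":[0.01,0,0],"spin":0}
    - {"hand":-1,"linear":[0,0,0],"spin":0}

```text
time: 8.55
tcp_pos: [0.6394, -0.0566, 0.0607]
ee_rot: [0.004, 0.707, -0.003, 0.708]
force: [-6.4, 1.8, 25.5]
opening: 0.004
```

Emit:
step_arm:
  steps:
    - {"hand":-1,"linear":[-0.01,0,0],"spin":0}
    - {"hand":-1,"linear":[0,0.046,0],"spin":0}
    - {"hand":-1,"linear":[0.01,0,0],"spin":0}
    - {"hand":-1,"linear":[0,0,0],"spin":0}

```text
time: 8.95
tcp_pos: [0.6381, -0.007, 0.0561]
ee_rot: [0.003, 0.708, -0.001, 0.706]
force: [-0.2, 1.4, 3.9]
opening: -0.001
```

Emit:
step_arm:
  steps:
    - {"hand":-1,"linear":[-0.01,0,0],"spin":0}
    - {"hand":-1,"linear":[0,-0.004,0],"spin":0}
    - {"hand":-1,"linear":[0.01,0,0],"spin":0}
    - {"hand":-1,"linear":[0,0,0],"spin":0}

```text
time: 9.35
tcp_pos: [0.6401, -0.0156, 0.0588]
ee_rot: [0.004, 0.706, -0.004, 0.708]
force: [1.3, 0.5, 5.6]
opening: 0.001
```

Emit:
step_arm:
  steps:
    - {"hand":-1,"linear":[-0.01,0,0],"spin":0}
    - {"hand":-1,"linear":[0,-0.004,0],"spin":0}
    - {"hand":-1,"linear":[0.01,0,0],"spin":0}
    - {"hand":-1,"linear":[0,0,0],"spin":0}

```text
time: 9.75
tcp_pos: [0.64, -0.0207, 0.0607]
ee_rot: [0.004, 0.706, -0.004, 0.708]
force: [-4.3, 0.0, 19.5]
opening: -0.002
```

The stiff zone for the finger centre runs from about -0.064 to -0.013. That matches two strips, deck y +14.5 to +43.5 mm, centred at world y ≈ -0.038. Now I'll move above the mould.

Emit:
step_arm:
  steps:
    - {"hand":-1,"linear":[-0.044,0,0],"spin":0}
    - {"hand":-1,"linear":[-0.044,0,0],"spin":0}
    - {"hand":-1,"linear":[-0.044,0,0],"spin":0}
    - {"hand":1,"linear":[0,0.0287,-0.0242],"spin":0}
    - {"hand":1,"linear":[0,0.0287,-0.0242],"spin":0}
    - {"hand":1,"linear":[0,0.0287,-0.0242],"spin":0}
    - {"hand":1,"linear":[0,0.0287,-0.0242],"spin":0}
    - {"hand":1,"linear":[0,0.0287,-0.0242],"spin":0}
    - {"hand":1,"linear":[0,0.0287,-0.0242],"spin":0}
    - {"hand":1,"linear":[0,0.0287,-0.0242],"spin":0}
    - {"hand":1,"linear":[0,0.0287,-0.0242],"spin":0}
    - {"hand":1,"linear":[0,0.0287,-0.0242],"spin":0}
    - {"hand":1,"linear":[0,0,0],"spin":0.125}
    - {"hand":1,"linear":[0,0,0],"spin":0}
    - {"hand":1,"linear":[0,0,0],"spin":0}

```text
time: 11.25
tcp_pos: [0.4238, 0.2407, 0.1898]
ee_rot: [0.047, 0.706, -0.048, 0.705]
force: [1.3, -0.9, -0.6]
opening: 1.002
```

```bash
python3 - <<'E'
from h import *
o=r.get_obs(); M=R.from_quat(o["ee_rot"]).as_matrix(); print(o["time"],o["tcp_pos"].round(4),o["force"].round(2),M.round(4).tolist(),o["joint_positions"].round(2))
p,d=r.capture("wrist"); cv2.imwrite("pics/w1.png",p[...,::-1])
W=cloud("wrist",d).reshape(-1,3)
k=W[(abs(W[:,2]-.106)<.006)&(d.ravel()>0)&(np.hypot(W[:,0]-.422,W[:,1]-.238)<.08)]
c,s,a=cv2.minAreaRect((k[:,:2]*1000).astype(np.float32)); print("neck",len(k),c,s,a,k[:,2].mean())
E
```

```text
11.25 [0.4238 0.2407 0.1898] [ 1.28 -0.88 -0.56] [[-0.0003, 0.1332, 0.9911], [-0.0009, 0.9911, -0.1332], [-1.0, -0.0009, -0.0002]] [-0.93  0.27  0.4   2.06 -0.14  0.84 -0.58]
neck 3533 (424.5794982910156, 236.2815399169922) (69.86875915527344, 34.070960998535156) 82.36222839355469 0.10548788425608865
```

View pics/w1.png

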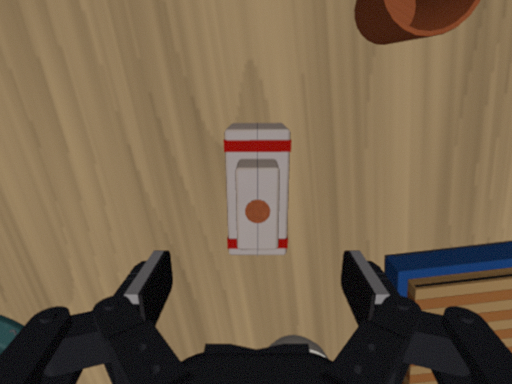

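The mould is centred and square between the fingers, with the neck at about (258,207), and the wrist measurement agrees with the top camera within 3 mm. I'll descend and grip.

Emit:
step_arm:
  steps:
    - {"hand":1,"linear":[0.035,-0.004,0],"spin":0}
    - {"hand":1,"linear":[0.035,0,0],"spin":0}
    - {"hand":1,"linear":[0.024,0,0],"spin":0}
    - {"hand":1,"linear":[0.01,0,0],"spin":0}
    - {"hand":0,"linear":[0,0,0],"spin":0}
    - {"hand":-1,"linear":[0,0,0],"spin":0}
    - {"hand":-1,"linear":[0,0,0],"spin":0}
    - {"hand":-1,"linear":[0,0,0],"spin":0}
    - {"hand":-1,"linear":[0,0,0],"spin":0}
    - {"hand":-1,"linear":[0,0,0],"spin":0}
    - {"hand":-1,"linear":[0,0,0],"spin":0}
    - {"hand":-1,"linear":[0,0,0],"spin":0}
  force: 60

```text
time: 12.5
tcp_pos: [0.4243, 0.2381, 0.0877]
ee_rot: [0.048, 0.705, -0.047, 0.706]
force: [0.4, -1.0, 7.3]
opening: 0.392
```

Emit:
step_arm:
  steps:
    - {"hand":-1,"linear":[-0.01,0,0],"spin":0}
    - {"hand":-1,"linear":[-0.02,0,0],"spin":0}
    - {"hand":-1,"linear":[-0.03,0,0],"spin":0}
    - {"hand":-1,"linear":[-0.03,0,0],"spin":0}
    - {"hand":-1,"linear":[-0.02,0,0],"spin":0}
    - {"hand":-1,"linear":[0,0,0],"spin":0}
    - {"hand":-1,"linear":[0,0,0],"spin":0}

```text
time: 13.2
tcp_pos: [0.422, 0.2371, 0.1956]
ee_rot: [0.047, 0.706, -0.048, 0.705]
force: [-1.1, 0.7, -8.7]
opening: 0.388
```

Emit:
step_arm:
  steps:
    - {"hand":-1,"linear":[0,-0.0243,0.0254],"spin":0}
    - {"hand":-1,"linear":[0,-0.0243,0.0254],"spin":0}
    - {"hand":-1,"linear":[0,-0.0243,0.0254],"spin":0}
    - {"hand":-1,"linear":[0,-0.0243,0.0254],"spin":0}
    - {"hand":-1,"linear":[0,-0.0243,0.0254],"spin":0}
    - {"hand":-1,"linear":[0,-0.0243,0.0254],"spin":0}
    - {"hand":-1,"linear":[0,-0.0243,0.0254],"spin":0}
    - {"hand":-1,"linear":[0,-0.0243,0.0254],"spin":0}
    - {"hand":-1,"linear":[0,-0.0243,0.0254],"spin":0}
    - {"hand":-1,"linear":[0,-0.0243,0.0254],"spin":0}

```text
time: 14.2
tcp_pos: [0.641, -0.0384, 0.193]
ee_rot: [0.048, 0.707, -0.048, 0.704]
force: [-0.1, 0.4, -8.0]
opening: 0.389
```

Emit:
step_arm:
  steps:
    - {"hand":-1,"linear":[0,0,0],"spin":0.1}
    - {"hand":-1,"linear":[0,0,0],"spin":0.1}
    - {"hand":-1,"linear":[0,0,0],"spin":0.1}
    - {"hand":-1,"linear":[0,0,0],"spin":0.1}
    - {"hand":-1,"linear":[0,0,0],"spin":0.1}
    - {"hand":-1,"linear":[0,0,0],"spin":0.1}
    - {"hand":-1,"linear":[0,0,0],"spin":0.1}
    - {"hand":-1,"linear":[0,0,0],"spin":0.1}
    - {"hand":-1,"linear":[0,0,0],"spin":0.1}
    - {"hand":-1,"linear":[0,0,0],"spin":0.1}
    - {"hand":-1,"linear":[0,0,0],"spin":0.1}
    - {"hand":-1,"linear":[0,0,0],"spin":0.1}
    - {"hand":-1,"linear":[0,0,0],"spin":0.1}
    - {"hand":-1,"linear":[0,0,0],"spin":0.1}
    - {"hand":-1,"linear":[0,0,0],"spin":0.048}
    - {"hand":-1,"linear":[0,0,0],"spin":0}
    - {"hand":-1,"linear":[0,0,0],"spin":0}

```text
time: 15.9
tcp_pos: [0.641, -0.0372, 0.1943]
ee_rot: [-0.502, -0.498, 0.504, -0.496]
force: [-0.1, -0.0, -8.3]
opening: 0.388
```

```bash
python3 - <<'E'
from h import *
o=r.get_obs(); M=R.from_quat(o["ee_rot"]).as_matrix(); print(o["time"],o["tcp_pos"].round(4),o["force"].round(2),M.round(4).tolist())
T,d2=r.capture("wrist"); cv2.imwrite("pics/w2.png",T[...,::-1])
p,d=r.capture("side"); W=cloud("side",d)
k=W[(abs(W[...,0]-.641)<.1)&(abs(W[...,1]+.038)<.06)&(W[...,2]>.08)&(W[...,2]<.175)]
print(len(k),k.min(0).round(3),k.max(0).round(3),np.percentile(k[:,2],[1,99]).round(3))
cv2.imwrite("pics/s3.png",cv2.resize(p[130:290,210:370,::-1],None,fx=3,fy=3,interpolation=2))
E
```

```text
15.9 [ 0.641  -0.0372  0.1943] [-0.1  -0.05 -8.34] [[-0.0034, 0.9999, -0.0111], [-0.0004, -0.0111, -0.9999], [-1.0, -0.0034, 0.0005]]
804 [ 0.578 -0.074  0.105] [ 0.7   -0.008  0.175] [0.109 0.175]
```

View pics/w2.png

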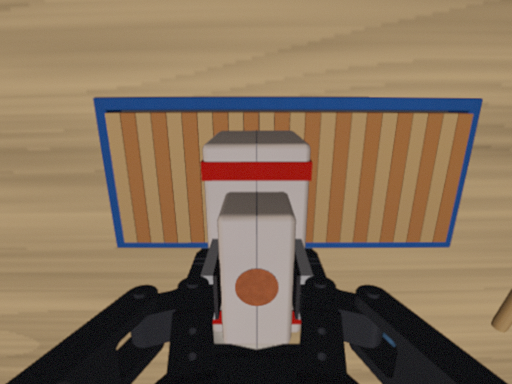

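View pics/s3.png

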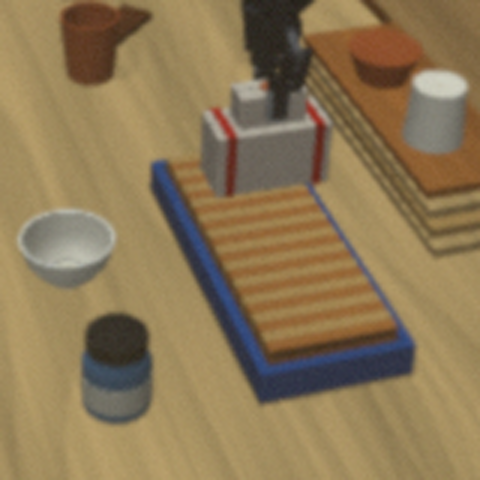

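The mould hangs level and square to the strips, between columns 203 and 312 in the wrist view. I'll use this close view once more to fix the strip lattice and the mould's place in one frame.

```bash
python3 - <<'E'
from h import *
p,d=r.capture("wrist"); W=cloud("wrist",d)
g=(d>0)
# deck outer box from points at 0.03..0.056
k=W[g&(abs(W[...,2]-.044)<.012)]; k=k[(abs(k[:,0]-.65)<.12)&(abs(k[:,1]+.067)<.22)]
c,s,a=cv2.minAreaRect((k[:,:2]*1000).astype(np.float32)); print("deck",c,s,a)
st=g&(abs(W[...,2]-.0505)<.005)&(W[...,0]>.62)&(W[...,0]<.70)
sat=p[...,0].astype(float)-p[...,2]  # r-b
y=W[...,1][st]; v=sat[st]; b=np.arange(-.26,.13,.001); i=np.digitize(y,b)
m=np.array([v[i==j].mean() if (i==j).sum()>3 else np.nan for j in range(1,len(b))]); yc=b[:-1]+.0005
mid=(np.nanpercentile(m,10)+np.nanpercentile(m,90))/2; sg=m>mid
e=[(round(float(yc[j])+.0005,4)) for j in range(len(m)-1) if np.isfinite(m[j]+m[j+1]) and sg[j]!=sg[j+1]]; print("edges",e)
k=W[g&(abs(W[...,2]-(.194+.018))<.006)]; k=k[(abs(k[:,0]-.64)<.08)&(abs(k[:,1]+.037)<.024)]
print("necktop y",np.percentile(k[:,1],[1,99]),k[:,0].min(),k[:,0].max(),len(k))
k=W[g&(abs(W[...,2]-.177)<.006)]; k=k[(abs(k[:,0]-.64)<.08)&(abs(k[:,1]+.037)<.05)]
k=k[k[:,0]>.68]; print("body far y",np.percentile(k[:,1],[1,99]),k[:,0].max(),len(k))
E
```

```text
deck (643.9149169921875, -68.24806213378906) (369.4436340332031, 156.9849395751953) 89.30875396728516
edges [-0.235, -0.223, -0.208, -0.195, -0.18, -0.166, -0.151, -0.139, -0.123, -0.111, -0.096, -0.083, -0.068, -0.055, -0.04, -0.027, -0.012, 0.001, 0.017, 0.029, 0.045, 0.057, 0.073, 0.085]
necktop y [-0.05775115 -0.01790338] 0.6057186579198124 0.6762098169933447 10345
body far y [-0.06608242 -0.01077685] 0.7008934436470012 4433
```

The lattice has a 14.0 mm pitch with its middle gap at y = -0.068. Only the pair of strips from -0.054 to -0.026 fits both the soft and the stiff presses, so its centre is -0.040. I'll shift slightly to suit and lower the mould.

Emit:
step_arm:
  steps:
    - {"hand":-1,"linear":[0.015,0.0015,0.0015],"spin":0}
    - {"hand":-1,"linear":[0.015,0,0],"spin":0}
    - {"hand":-1,"linear":[0.012,0,0],"spin":0}
    - {"hand":-1,"linear":[0.006,0,0],"spin":0}
    - {"hand":-1,"linear":[0.003,0,0],"spin":0}
    - {"hand":-1,"linear":[0,0,0],"spin":0}
    - {"hand":-1,"linear":[0,0,0],"spin":0}

```text
time: 16.75
tcp_pos: [0.644, -0.0392, 0.1458]
ee_rot: [0.503, 0.497, -0.503, 0.497]
force: [-0.0, 0.4, -7.1]
opening: 0.391
```

Emit:
step_arm:
  steps:
    - {"hand":-1,"linear":[0.001,0,0],"spin":0}
    - {"hand":-1,"linear":[0.001,0,0],"spin":0}
    - {"hand":-1,"linear":[0.001,0,0],"spin":0}
    - {"hand":-1,"linear":[0,0,0],"spin":0}

```text
time: 17.15
tcp_pos: [0.6435, -0.0389, 0.1422]
ee_rot: [0.503, 0.497, -0.503, 0.497]
force: [0.4, 0.0, -8.0]
opening: 0.388
```

Emit:
step_arm:
  steps:
    - {"hand":-1,"linear":[0.001,0,0],"spin":0}
    - {"hand":-1,"linear":[0.001,0,0],"spin":0}
    - {"hand":-1,"linear":[0.001,0,0.0005],"spin":0}
    - {"hand":-1,"linear":[0,0,0],"spin":0}

```text
time: 17.55
tcp_pos: [0.6434, -0.0397, 0.1391]
ee_rot: [-0.503, -0.497, 0.503, -0.497]
force: [0.1, 0.2, -8.7]
opening: 0.39
```

Emit:
step_arm:
  steps:
    - {"hand":-1,"linear":[0.0007,0,0],"spin":0}
    - {"hand":-1,"linear":[0.0007,0,0],"spin":0}
    - {"hand":-1,"linear":[0,0,0],"spin":0}

```text
time: 17.85
tcp_pos: [0.6436, -0.0396, 0.1379]
ee_rot: [0.503, 0.497, -0.503, 0.497]
force: [-0.5, 1.1, -6.8]
opening: 0.385
```

Emit:
step_arm:
  steps:
    - {"hand":-1,"linear":[0.0007,0,0],"spin":0}
    - {"hand":-1,"linear":[0.0005,0,0],"spin":0}
    - {"hand":-1,"linear":[0,0,0],"spin":0}

```text
time: 18.15
tcp_pos: [0.6436, -0.0397, 0.1378]
ee_rot: [0.503, 0.497, -0.503, 0.497]
force: [-5.7, 2.1, 4.5]
opening: 0.387
```

Rigid contact: the force swung from -7 N to +4.5 N with no further sinking. I'll ease off slightly, open, and check before retreating.

Emit:
step_arm:
  steps:
    - {"hand":-1,"linear":[-0.0004,0,0],"spin":0}
    - {"hand":-0.1,"linear":[0,0,0],"spin":0}
    - {"hand":0.2,"linear":[0,0,0],"spin":0}
    - {"hand":0.6,"linear":[0,0,0],"spin":0}
    - {"hand":1,"linear":[0,0,0],"spin":0}
    - {"hand":1,"linear":[0,0,0],"spin":0}
    - {"hand":1,"linear":[0,0,0],"spin":0}

```text
time: 18.85
tcp_pos: [0.6437, -0.0396, 0.1371]
ee_rot: [0.503, 0.497, -0.503, 0.497]
force: [0.2, 0.6, 0.6]
opening: 0.998
```

Emit:
step_arm:
  steps:
    - {"hand":1,"linear":[-0.01,0,0],"spin":0}
    - {"hand":1,"linear":[-0.03,0,0],"spin":0}
    - {"hand":1,"linear":[-0.04,0,0],"spin":0}
    - {"hand":1,"linear":[-0.04,0,0],"spin":0}
    - {"hand":1,"linear":[-0.02,0,0],"spin":0}
    - {"hand":1,"linear":[0,0,0],"spin":0}
    - {"hand":1,"linear":[0,0,0],"spin":0}

```text
time: 19.55
tcp_pos: [0.6435, -0.0395, 0.2776]
ee_rot: [0.503, 0.497, -0.503, 0.497]
force: [-0.1, -0.1, -0.3]
opening: 0.998
```

```bash
python3 - <<'E'
from h import *
o=r.get_obs(); print(o["time"],o["tcp_pos"].round(4),o["force"].round(2),o["opening"])
for n in("wrist","side"):
    p,d=r.capture(n); W=cloud(n,d); g=(d>0)&(abs(W[...,0]-.642)<.09)&(abs(W[...,1]+.04)<.05)
    for nm,z in(("neck",.1555),("body",.1205),):
        k=W[g&(abs(W[...,2]-z)<.006)]
        if len(k)<50: continue
        A=np.c_[k[:,:2]-k[:,:2].mean(0),np.ones(len(k))]; f=np.linalg.lstsq(A,k[:,2],rcond=None)[0]
        c,s,a=cv2.minAreaRect((k[:,:2]*1000).astype(np.float32)); print(n,nm,len(k),np.round(c,1),np.round(s,1),round(a,1),"z",f[2].round(4),"tilt deg",np.degrees(f[:2]).round(2))
cv2.imwrite("pics/s4.png",cv2.resize(p[110:290,190:370,::-1],None,fx=3,fy=3,interpolation=2))
E
```

```text
19.55 [ 0.6435 -0.0395  0.2776] [-0.13 -0.07 -0.25] 0.9977477382337826
wrist neck 2692 [642.5 -39.8] [33.9 68.9] 90.0 z 0.1543 tilt deg [-0.32 -0.11]
wrist body 3359 [642.2 -39.9] [ 57.3 118.5] 89.2 z 0.1196 tilt deg [-0.05 -0.07]
side neck 174 [641.  -41.1] [40.2 69.7] 89.8 z 0.1547 tilt deg [0.36 1.82]
side body 310 [641.6 -43.7] [ 65.4 124. ] 84.7 z 0.1203 tilt deg [0.31 2.38]
```

View pics/s4.png

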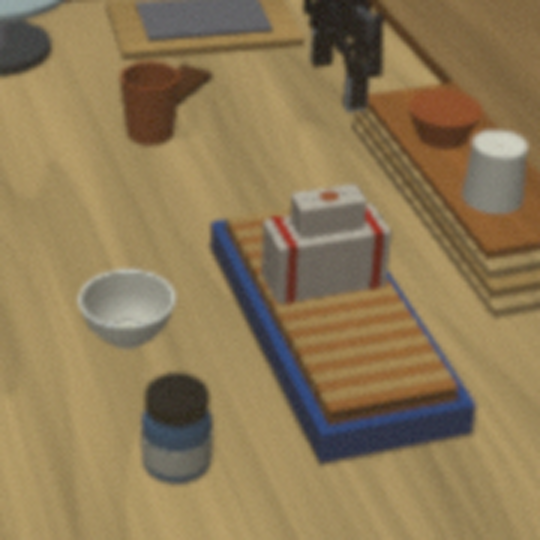

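The mould stands level on the deck at about (327,250), the robot is clear, and the other things look undisturbed.

```bash
python3 -c "
from bench import r
print(r.hand_in())"
```

```text
the job is handed in; nothing more can be done
None
```

The mould now stands upright and released on the stiff place, lengthwise along the strips and midway along their length. I handed the job in about 20 s into the 67 s limit; it reports no verdict.

- **Finding the bearer:** Pressing along the deck gave about 2–4 N where it is soft and 12–25 N where it is stiff. The stiff stretch is two strips, from about y = -0.054 to -0.026 m, so I aimed for y = -0.040. Pressing cannot show where the 16 mm bearer lies under those two strips, so its centre line may be up to about 6 mm from the mould's.
- **Less certain presses:** Some of the closer presses near the edges were read before the arm had settled, and one at y = -0.0156 m was marginal (5.6 N). I did not repeat it, but the soft and stiff presses either side fit only these two strips.
- **Setting down:** The contact was rigid, with the force going from about -7 N to +4.5 N without further sinking. I then let go and moved the gripper clear.
- **Final checks:** The wrist camera put the mould at (0.642, -0.040) m, square to the strips within about half a degree and tilted at most 0.3°. It has sunk about 1 mm, roughly what the stiff strips give.
- **Disagreement:** The coarser side camera fit gave about 2° of tilt and a centre up to 4 mm off. It saw few points, some of them on the mould's side faces, so I relied on the wrist view.
- **Other things:** The bowl, jar and mug look unmoved in the last picture. The brush was outside that crop, and the arm never went near it.

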